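Turn the mould plate over in the V cradle and set it to the stop

TASK

Push the mould plate over in its V-shaped cradle, without lifting it out, so that it lies on the wing farther from the robot with its pocketed face showing. Then slide it along the valley until its end is flush against the tall flat end stop, fully down on the wing, and leave the things standing about the table where they are.

Things in the scene. Friction and masses are not known exactly. Their poses are not given: they have to be found in the camera images.
- mould_plate: Bare aluminium plate 130 x 170 x 14 mm, 0.5 kg. Origin: its centre; own y along its length and the valley, own +z out of the smooth back; the -z face has six 6 mm deep bar pockets. Starts on the near wing, back up, lower long edge in the valley, top 55 mm overhanging the wing (top edge 92 mm out from the valley, 122 mm high). Turned over it mirrors this: centre 41 mm to cradle +x, 81 mm high.
- cradle: Fixed cradle, base 130 x 350 mm, with a straight V valley. Origin on the table under the valley's middle; own y along the valley, +x across it, away from the robot, to the far wing; z up. Valley line 30 mm above the table; from it flat slippery grey wings rise at 45 degrees, 340 mm long: near wing 75 mm up the slope (edge 53 mm out, 83 mm high), far wing 95 mm (edge 67 mm out, 97 mm high).
- end_stop: Fixed tall flat stop at either end of the far wing: dark steel bar, 18 mm thick along the valley, covering the wing from 6 to 118 mm up the slope, 28 mm off it. Origin on the table under the valley line, mid thickness; axes as the cradle's. Face 9 mm from the origin along y; a flush plate's centre is 94 mm from it along y.
- end_peg: Fixed low round peg on the far wing at the other end: 18 mm across, stands 18 mm off the wing, its axis 22 mm up the slope from the valley. Origin on the table under the valley line; axes as the cradle's.
- milky_bottle: Bystander, loose: closed milky plastic bottle, 72 mm across, 165 mm tall. Origin at its underside's centre.
- pin_tin: Bystander, loose: flat tin box, 78 x 102 x 28 mm. Origin at its underside's centre.
- pour_cup: Bystander, loose: clear plastic cup, 70 mm across, 80 mm tall. Origin at its underside's centre.
Mind the look-alikes: they are no part of the job. Several things have the shape of the mould_plate; the one meant has the colours described above.

How it is judged:
By the outcome, as a careful person would: the job done as asked, in the order asked, and still so for the second after the job is handed in, with the robot touching nothing.
It also fails if it takes over 43 s, if anything falls off the work surface, if the arm or the gripper's body presses on something with over 40 N, if the wrist force passes 120 N, or if a joint passes its speed limit or range.

ROBOT

A 7-joint arm with a two-finger parallel gripper is mounted at the origin on the work surface; the furniture and walls round the work are solid. World frame = base frame: x ahead of the robot, y to its left, z up, the work surface at z = 0. Lengths are in m, angles in rad, forces in N, time in s.
With the tool pointing down it reaches from about 0.4 to 0.85 m from the base axis. Payload 4.4 kg.
Tool frame: the origin (TCP) lies between the finger pads; the fingertips stand 11 mm ahead of it and the grasp point (between the pads) lies 8 mm behind it; z points along the fingers, y is the line along which they close (so a half turn about z gives the same grasp; the last joint's range is limited). The gripper opens to 94 mm and grips with 3 to 60 N. Pads are 16 mm wide; open, the fingers measure 119 mm over their backs; the gripper's body (75 mm by 177 mm) begins 78 mm behind the grasp point.
Start: joints at [-1.336, 0.628, 0.038, 1.517, -0.027, 0.996, -0.02], TCP at [0.193, 0.621, 0.216] pointing down, gripper open.
Joint ranges: [-3.06, 3.06], [-0.37, 2.12], [-1.25, 1.32], [0.18, 2.47], [-1.1, 4.24], [0.23, 1.98], [-2.94, 2.94]. Speed limits (rad/s): [2.57, 2.57, 3.14, 3.14, 3.14, 3.14, 3.14].

INTERFACE

Orientations are given as a unit quaternion [x, y, z, w].
In Python, from plant import ctrl gives the robot as it stands. The module is installed in compiled form; this text tells all that it offers.
- The arm moves only by the tool move_arm, never from a script. Its argument "motion" is a list of rows, each a list of 7 numbers: the turn, a rotation vector about the tool's x, y, z in degrees, then the shift along the tool's x, y, z in m, then the finger opening in m, from 0 to 0.094. In form: [[ax, ay, az, dx, dy, dz, fingers], ...]. A call has 1 to 20 rows; each row is the pose to reach, as a shift and turn from the pose commanded when the call began, along the tool's axes at that moment; what a row does not reach only later rows make up. A row lasts 1/10 s, in which the tool goes at most 50 mm and 8.59 degrees, less where a joint would pass 70% of its speed; a pose out of reach is approached as far as the arm can. A call with a gripper value outside its range is refused whole. The fingers move at their own pace and stop on an object; the grip force is fixed at half the most. Time passes only in rows, so rows that repeat a pose let the fingers close. It gives the time, the measured TCP pose, the force, the opening and the grip force at its end, in the units of the state.
- ctrl.state(): the state, without advancing time (a new reading comes with each control period).
- ctrl.read_camera(name): name is "scene" or "top" or "wrist"; returns a dict with "image" (420x560x3 uint8, blue, green, red), "camera_matrix" (3x3 intrinsics, pixels), "dist_coeffs" ([k1, k2, p1, p2, k3] as OpenCV has them; the pictures are not rectified), "extrinsics" (4x4, takes a point from world to camera coordinates). Camera axes: x right, y up, looking along -z (the intrinsics and any distortion apply to the point x, -y, -z); pixel columns grow to the right and rows downward; lengths in m; the calibration is good to about 2 mm. A picture is of the moment at which its call begins. There is no depth.
- ctrl.finish_job(): hands the job in; it is judged then, once.
The state is a dict: "time_s": time; "q": joint angles; "joint_vel": joint speeds; "joint_efforts": joint torques, N m; "tool_pos": TCP position; "orientation": TCP orientation; "force": force on the tool from outside, world axes, zero at the start; "wrist_torque": the same for the moment, N m; "opening": finger opening in m; "gripper_force": force on a finger pad.
Only numpy, scipy, OpenCV 4.12 (cv2) and the standard library are available. Lean on these libraries where they do the work, as an engineer would, in place of code of your own. Each camera call takes 0.05 s, during which the arm holds its last target. There are 200 camera calls.

## Working session

There is one attempt and no reset: what is moved stays moved. The work goes in short steps, Python scripts to look and compute and a tool call to move; the robot and the scene stay as the last step left them, time stands still between calls to the robot, and variables do not carry over. Pictures are saved under pics/ and viewed, at most 10 in all, crops included, and the job is handed in when it is done.

Besides the shell and the picture viewer there is one more tool, called after ">>>" by a JSON object that holds its "fn" and its "kwargs", one argument or row to a line. move_arm: Moves the arm, as the interface text tells. Its arguments: {"type":"object","properties":{"motion":{"type":"array"}},"required":["motion"]}

```bash
mkdir -p pics; python3 - <<'E'
from plant import ctrl
import cv2
s=ctrl.state();print(s)
for n in("scene","top"):
    r=ctrl.read_camera(n);cv2.imwrite(f"pics/{n}0.png",r["image"]);print(n,r["camera_matrix"],r["dist_coeffs"],r["extrinsics"])
E
```

```text
{'time_s': 0.0, 'q': array([-1.33576724,  0.62930179,  0.03843311,  1.51835234, -0.02700075,
        0.99625994, -0.02000456]), 'joint_vel': array([ 1.03356808e-03, -1.86919868e-04,  6.77480348e-05, -1.72154982e-03,
       -4.95815487e-05, -1.35866860e-04,  1.10502573e-03]), 'joint_efforts': array([-2.55221667e-04, -5.49709368e+01,  1.14324231e+00, -1.86629373e+01,
       -5.22683293e-02,  2.37819756e-02,  1.74044285e-04]), 'tool_pos': array([0.19238407, 0.62022231, 0.21558767]), 'orientation': array([ 1.49846692e-01,  9.88708833e-01, -8.92808396e-04, -1.27671047e-04]), 'force': array([-0.47265334,  0.48486552, -0.43640701]), 'wrist_torque': array([0.00574155, 0.02610205, 0.03395518]), 'gripper_force': 0.0, 'opening': 0.0938212533716419}
scene [[453.43396792   0.         277.75872208]
 [  0.         453.43396792 206.0994591 ]
 [  0.           0.           1.        ]] [0.00503696 0.         0.         0.         0.        ] [[-0.94261927  0.33368909  0.01097771  0.50590437]
 [-0.28971646 -0.83386001  0.46983173  0.02077644]
 [ 0.1659316   0.43969202  0.88268773 -1.38117799]
 [ 0.          0.          0.          1.        ]]
top [[435.93256177   0.         279.40814506]
 [  0.         435.93256177 203.38097314]
 [  0.           0.           1.        ]] [-0.09432561  0.          0.          0.          0.        ] [[-0.06798255 -0.99768333  0.00252051 -0.08791394]
 [ 0.97575507 -0.06596113  0.20868917 -0.49837583]
 [-0.20803945  0.01664662  0.97797877 -1.23342342]
 [ 0.          0.          0.          1.        ]]
```

View pics/scene0.png

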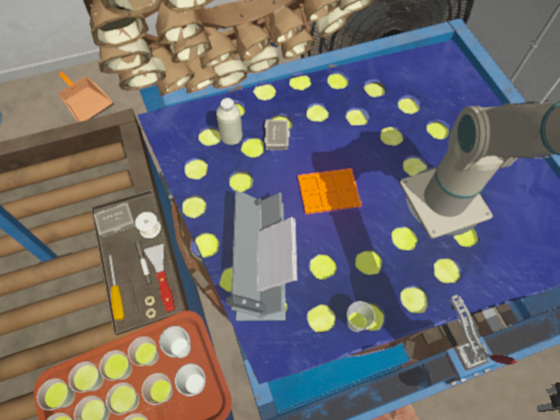

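View pics/top0.png

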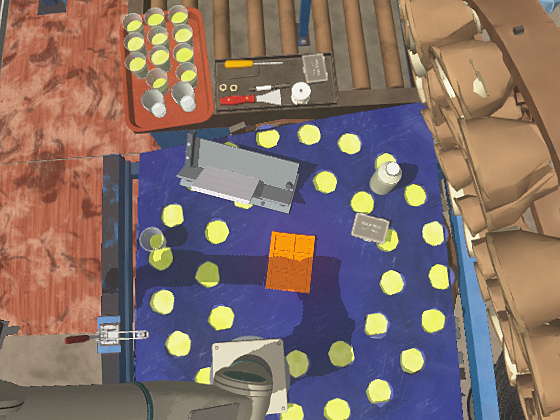

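The scene shows the grey cradle (scene ~260,255; top ~240,172) with a silvery plate on its near side (scene 277,253; top 225,184). An orange plate of the same shape lies flat (scene 330,190; top 291,262). The bare aluminium one in the cradle fits the description. I'll confirm that and the end fittings in a crop.

```bash
python3 - <<'E'
import cv2,numpy as np
a=cv2.imread("pics/scene0.png")[180:330,215:315];b=cv2.imread("pics/top0.png")[120:225,170:310]
a=cv2.resize(a,None,fx=4,fy=4,interpolation=2);cv2.imwrite("pics/c1.png",a)
cv2.imwrite("pics/c2.png",cv2.resize(b,None,fx=5.5,fy=5.5,interpolation=2))
E
```

```text
(no output)
```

View pics/c1.png

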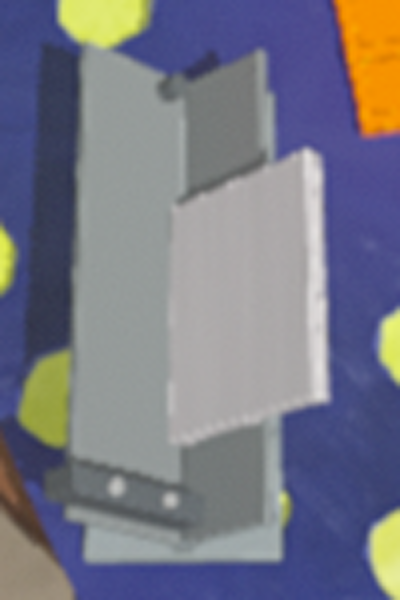

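View pics/c2.png

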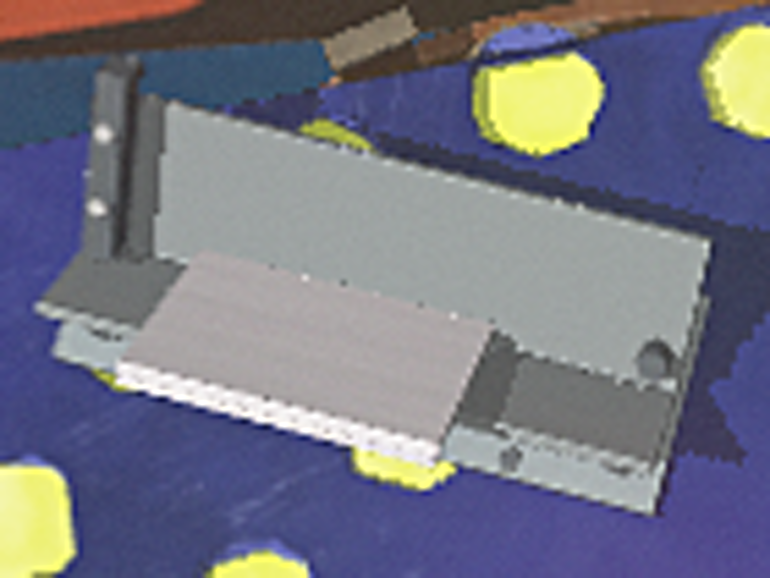

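The crops confirm the bare aluminium plate with its back up on the near wing. The tall dark stop is at the cradle's +y end (top-crop 115,160; scene-crop 120,490). The peg is at the −y end (top-crop 655,358; scene-crop 172,88). Next I'll fit the cradle pose and the plate offset.

```bash
cat > h.py <<'E'
import numpy as np,cv2
from plant import ctrl
from scipy.spatial.transform import Rotation as R
from scipy.optimize import least_squares
def proj(r,P):
    c=(np.c_[P,np.ones(len(P))]@r["extrinsics"].T)[:,:3]*[1,-1,-1]
    return cv2.projectPoints(c,np.zeros(3),np.zeros(3),r["camera_matrix"],np.array(r["dist_coeffs"],float))[0][:,0]
def cam(n): return ctrl.read_camera(n)
def loc2w(p,L): return R.from_euler('z',p[2]).apply(L)+[p[0],p[1],0]
def ground(r,uv,z=0):
    u=cv2.undistortPoints(np.array([[uv]],float),r["camera_matrix"],np.array(r["dist_coeffs"],float))[0,0]
    E=r["extrinsics"];d=E[:3,:3].T@[u[0],-u[1],-1];o=-E[:3,:3].T@E[:3,3]
    return o+d*(z-o[2])/d[2]
E
python3 - <<'E'
from h import *
T,S=cam("top"),cam("scene")
w=.0099
tp=[((712,240),(.067,-.17,.097),0),((38,308),(-.053,.17,.083),0),((655,513),(-.065,-.175,0.0),0),
((195,252),(w,.085,.03+w),1),((495,325),(w,-.085,.03+w),1),((118,360),(-.082,.085,.132),1),((437,447),(-.082,-.085,.132),1)]
sp=[((85,45),(.067,-.17,.097),0),((263,50),(-.053,-.17,.083),0),
((172,205),(w,-.085,.03+w),1),((175,443),(w,.085,.03+w),1),((308,150),(-.082,-.085,.132),1),((312,402),(-.082,.085,.132),1)]
def f(p):
    o=[]
    for r,l,s,of in((T,tp,5.5,(170,120)),(S,sp,4,(215,180))):
        L=np.array([a[1] for a in l],float);L[:,1]+=[a[2]*p[3] for a in l]
        o.append(proj(r,loc2w(p,L))-(np.array([a[0] for a in l])/s+of))
    return np.vstack(o).ravel()
s=least_squares(f,[.75,.15,-.2,0],loss='soft_l1');print(s.x,np.round(s.fun.reshape(-1,2),1))
p=s.x
# stop/peg check
for r,s_,of in((T,5.5,(170,120)),(S,4,(215,180))):
    print(((proj(r,loc2w(p,np.array([[.064,.158,.134],[.0156,-.158,.0456]])))-of)*s_).round())
for r,uvs in((T,[(388,190),(371,240),(151,252)]),(S,[(231,141),(277,148),(360,327)])):
    for uv in uvs: print(ground(r,uv,0.0).round(3))
E
```

```text
[ 0.5847009  -0.00205493 -0.32020763  0.02128949] [[-0.8  0.4]
 [-0.9 -0.2]
 [-0.6  0.6]
 [-0.2 -0.5]
 [-0.9 -0.4]
 [-0.9  0.7]
 [-0.4 -0.3]
 [ 0.6 -2.1]
 [-1.4 -1.4]
 [-0.3  0.4]
 [-1.1 -0.7]
 [-0.6 -1. ]
 [ 0.8 -2.5]]
[[100.  77.]
 [659. 352.]]
[[ 76. 477.]
 [163.  85.]]
[ 0.522 -0.463  0.   ]
[ 0.37  -0.392  0.   ]
[0.379 0.276 0.   ]
[ 0.549 -0.42   0.   ]
[ 0.417 -0.345  0.   ]
[0.401 0.268 0.   ]
```

```bash
cat >> h.py <<'E'
P=[.5847,-.0021,-.3202]
# tool orientation in cradle frame: 'flip' tool y=+x ; 'slide' tool y=+y ; tilt about local y
def ori(kind,tilt=0):
    z=np.array([np.sin(np.radians(tilt)),0,-np.cos(np.radians(tilt))])
    if kind=='flip': y=np.array([np.cos(np.radians(tilt)),0,np.sin(np.radians(tilt))])
    else: y=np.array([0,1.,0])
    M=np.c_[np.cross(y,z),y,z]
    return R.from_euler('z',P[2])*R.from_matrix(M)
def row(L,kind,tilt=0,s=None):
    s=s or ctrl.state();q=R.from_quat(s["orientation"]);t=loc2w(P,np.array([L],float))[0]
    print(L,"->",(q.inv()*ori(kind,tilt)).as_rotvec(degrees=True).round(1),q.inv().apply(t-s["tool_pos"]).round(4))
def where():
    s=ctrl.state();print(s["time_s"],"local",R.from_euler('z',-P[2]).apply(s["tool_pos"]-[P[0],P[1],0]).round(4),"F",R.from_euler('z',-P[2]).apply(s["force"]).round(1),"open",round(s["opening"],4))
E
python3 -c "
from h import *
where();row([-.072,.021,.2],'flip')"
```

```text
0.2 local [-0.5683  0.4675  0.2159] F [-0.1  0.3  0.1] open 0.0939
[-0.072, 0.021, 0.2] -> [-0.1  0.1 91.1] [-0.4875 -0.456   0.0164]
```

>>> {"fn": "move_arm", "kwargs": {
  "motion": [
    [0, 0, 91, -0.488, -0.456, 0.016, 0.07],
    [0, 0, 91, -0.488, -0.456, 0.016, 0.07],
    [0, 0, 91, -0.488, -0.456, 0.016, 0.07],
    [0, 0, 91, -0.488, -0.456, 0.016, 0.07],
    [0, 0, 91, -0.488, -0.456, 0.016, 0.07],
    [0, 0, 91, -0.488, -0.456, 0.016, 0.07],
    [0, 0, 91, -0.488, -0.456, 0.016, 0.07],
    [0, 0, 91, -0.488, -0.456, 0.016, 0.07],
    [0, 0, 91, -0.488, -0.456, 0.016, 0.07],
    [0, 0, 91, -0.488, -0.456, 0.016, 0.07],
    [0, 0, 91, -0.488, -0.456, 0.016, 0.07],
    [0, 0, 91, -0.488, -0.456, 0.016, 0.07],
    [0, 0, 91, -0.488, -0.456, 0.016, 0.07],
    [0, 0, 91, -0.488, -0.456, 0.016, 0.07],
    [0, 0, 91, -0.488, -0.456, 0.016, 0.07],
    [0, 0, 91, -0.488, -0.456, 0.016, 0.07],
    [0, 0, 91, -0.488, -0.456, 0.016, 0.07],
    [0, 0, 91, -0.488, -0.456, 0.016, 0.07]
  ]
}}

```text
time_s: 2.0
tool_pos: [0.5229, 0.0426, 0.2004]
orientation: [0.809, 0.587, -0.0, -0.001]
force: [-0.9, 0.7, 0.0]
opening: 0.0698
gripper_force: 0.0
```

```bash
python3 -c "
from h import *
where();row([-.072,.021,.119],'flip')
cv2.imwrite('pics/w1.png',cam('wrist')['image'])
cv2.imwrite('pics/s1.png',cv2.resize(cam('scene')['image'][150:350,180:440],None,fx=3,fy=3))"
```

```text
2.0 local [-0.0727  0.0229  0.2004] F [-1.1  0.4  0. ] open 0.0698
[-0.072, 0.021, 0.119] -> [-0.  -0.   0.3] [-0.002   0.0008  0.0814]
```

View pics/w1.png

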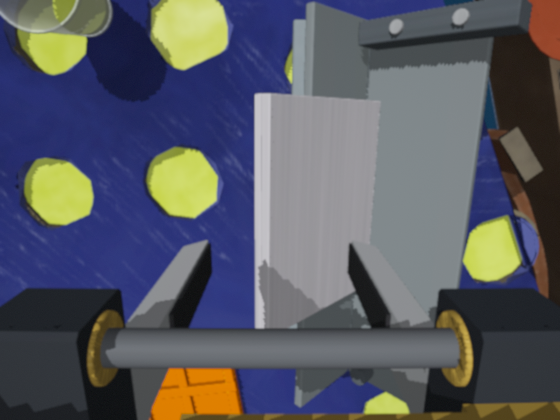

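The wrist view shows the plate between the fingers: left top edge at column ~256, back-face corners at (272,95) and (378,101), stop at the top right. I'll check the fit by projecting the model into this view.

```bash
python3 - <<'E'
from h import *
r=cam("wrist")
L=np.array([[-.092,.106,.122],[-.082,.106,.132],[.0099,.106,.0399],[.067,-.17,.097],[.0,.149,.03],[.0637,.149,.1335],[.0834,.149,.1134]])
print(proj(r,loc2w(P,L)).round(0).tolist())
pts=np.array([[256,95],[272,95],[378,101]])
s=least_squares(lambda d:(proj(r,loc2w(P,L[:3]+[d[0],d[1],0]))-pts).ravel(),[0,0]);print(s.x,s.fun.round(1))
E
```

```text
[[250.0, 96.0], [266.0, 95.0], [378.0, 101.0], [435.0, 421.0], [366.0, 49.0], [514.0, 21.0], [525.0, 29.0]]
[3.05712496e-03 8.62428064e-05] [-0.8  0.5 -1.5 -0.2  3.2 -0.2]
```

>>> {"fn": "move_arm", "kwargs": {
  "motion": [
    [0, 0, 0, 0, 0, 0.04, 0.07],
    [0, 0, 0, 0, 0, 0.07, 0.07],
    [0, 0, 0, 0, 0, 0.081, 0.07],
    [0, 0, 0, 0, 0, 0.081, 0.07],
    [0, 0, 0, 0, 0.01, 0.081, 0.07],
    [0, 0, 0, 0, 0.02, 0.081, 0.07],
    [0, 0, 0, 0, 0.03, 0.081, 0.07],
    [0, 0, 0, 0, 0.04, 0.081, 0.07]
  ]
}}

```text
time_s: 2.95
tool_pos: [0.5625, 0.028, 0.1201]
orientation: [0.81, 0.586, 0.0, 0.0]
force: [-2.1, 0.6, 1.1]
opening: 0.0703
gripper_force: 1.2
```

```bash
python3 -c "
from h import *
where()"
```

```text
2.95 local [-0.0305  0.0216  0.1201] F [-2.2 -0.1  1.1] open 0.0703
```

>>> {"fn": "move_arm", "kwargs": {
  "motion": [
    [0, 0, 0, 0, 0.01, 0, 0.065],
    [0, 0, 0, 0, 0.02, 0, 0.055],
    [0, 0, 0, 0, 0.03, 0, 0.045],
    [0, 0, 0, 0, 0.03, 0, 0.045],
    [0, 0, 0, 0, 0.03, 0, 0.045]
  ]
}}

```text
time_s: 3.45
tool_pos: [0.5903, 0.0185, 0.1193]
orientation: [0.81, 0.586, 0.0, 0.0]
force: [0.2, -0.3, -0.1]
opening: 0.0451
gripper_force: 0.2
```

```bash
python3 -c "
from h import *
where()
cv2.imwrite('pics/s2.png',cv2.resize(cam('scene')['image'][170:340,180:400],None,fx=3.5,fy=3.5))"
```

```text
3.45 local [-0.0011  0.0213  0.1193] F [ 0.3 -0.2 -0.1] open 0.0451
```

View pics/s2.png

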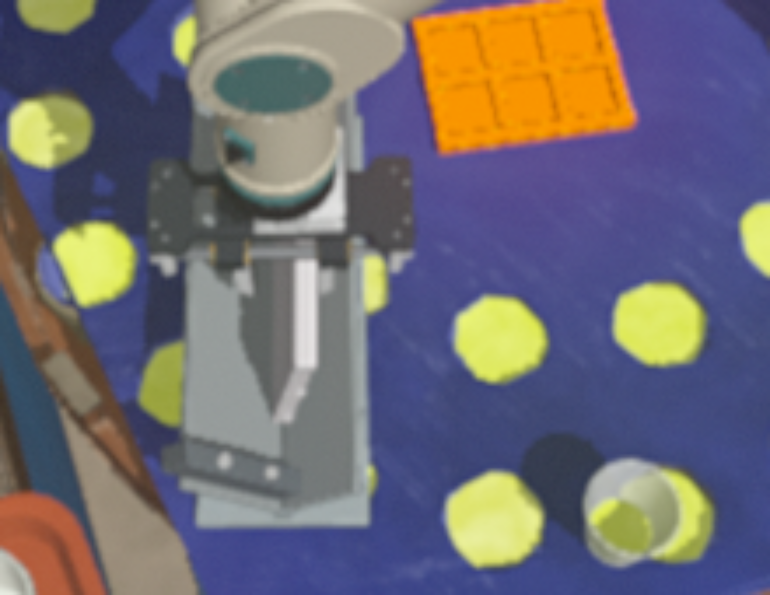

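The picture shows the plate nearly upright (crop ~305,320), held between the fingers, with the bystanders untouched. I'll carry on over and let it down with the far finger.

>>> {"fn": "move_arm", "kwargs": {
  "motion": [
    [0, 0, 0, 0, 0.01, 0, 0.045],
    [0, 0, 0, 0, 0.018, 0, 0.045],
    [0, 0, 0, 0, 0.025, 0, 0.045],
    [0, 0, 0, 0, 0.031, 0, 0.045],
    [0, 0, 0, 0, 0.031, 0, 0.045],
    [0, 0, 0, 0, 0.036, 0, 0.047],
    [0, 0, 0, 0, 0.041, 0, 0.05],
    [0, 0, 0, 0, 0.046, 0, 0.053],
    [0, 0, 0, 0, 0.051, 0, 0.056],
    [0, 0, 0, 0, 0.055, 0, 0.059],
    [0, 0, 0, 0, 0.059, 0, 0.062],
    [0, 0, 0, 0, 0.063, 0, 0.066],
    [0, 0, 0, 0, 0.067, 0, 0.07],
    [0, 0, 0, 0, 0.07, 0, 0.074],
    [0, 0, 0, 0, 0.07, 0, 0.074]
  ]
}}

```text
time_s: 5.0
tool_pos: [0.6565, -0.0031, 0.1193]
orientation: [0.81, 0.586, -0.0, -0.0]
force: [0.8, -0.3, -0.4]
opening: 0.0739
gripper_force: 0.0
```

```bash
python3 -c "
from h import *
where()
cv2.imwrite('pics/s3.png',cv2.resize(cam('scene')['image'][170:340,180:400],None,fx=3.5,fy=3.5))"
```

```text
5.0 local [0.0685 0.0216 0.1193] F [ 0.9 -0.1 -0.4] open 0.0739
```

View pics/s3.png

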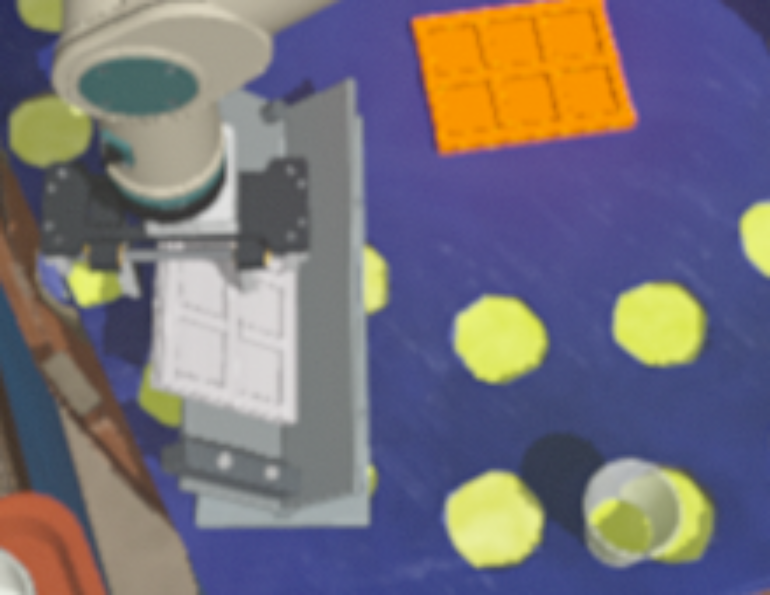

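It now lies on the far wing with its pocketed face up (crop ~230,340), short of the stop. I'll withdraw upward, then go behind the −y end with the tool tilted square to the wing.

>>> {"fn": "move_arm", "kwargs": {
  "motion": [
    [0, 0, 0, 0, 0, -0.04, 0.074],
    [0, 0, 0, 0, 0, -0.09, 0.05],
    [0, 0, 0, 0, 0, -0.12, 0.02],
    [0, 0, 0, 0, 0, -0.12, 0]
  ]
}}

```text
time_s: 5.45
tool_pos: [0.6592, -0.0036, 0.2448]
orientation: [0.81, 0.586, 0.004, 0.003]
force: [-0.6, -0.5, 0.4]
opening: 0.0532
gripper_force: 0.0
```

```bash
python3 -c "
from h import *
where();row([-.035,-.095,.20],'slide',45)"
```

```text
5.45 local [0.0712 0.022  0.2448] F [-0.4 -0.6  0.4] open 0.0532
[-0.035, -0.095, 0.2] -> [-34.6 -35.  -85. ] [-0.1169 -0.1068  0.0435]
```

>>> {"fn": "move_arm", "kwargs": {
  "motion": [
    [-34.6, -35, -85, -0.117, -0.107, 0.044, 0],
    [-34.6, -35, -85, -0.117, -0.107, 0.044, 0],
    [-34.6, -35, -85, -0.117, -0.107, 0.044, 0],
    [-34.6, -35, -85, -0.117, -0.107, 0.044, 0],
    [-34.6, -35, -85, -0.117, -0.107, 0.044, 0],
    [-34.6, -35, -85, -0.117, -0.107, 0.044, 0],
    [-34.6, -35, -85, -0.117, -0.107, 0.044, 0],
    [-34.6, -35, -85, -0.117, -0.107, 0.044, 0],
    [-34.6, -35, -85, -0.117, -0.107, 0.044, 0],
    [-34.6, -35, -85, -0.117, -0.107, 0.044, 0],
    [-34.6, -35, -85, -0.117, -0.107, 0.044, 0],
    [-34.6, -35, -85, -0.117, -0.107, 0.044, 0],
    [-34.6, -35, -85, -0.117, -0.107, 0.044, 0],
    [-34.6, -35, -85, -0.117, -0.107, 0.044, 0],
    [-34.6, -35, -85, -0.117, -0.107, 0.044, 0],
    [-34.6, -35, -85, -0.117, -0.107, 0.044, 0]
  ]
}}

```text
time_s: 7.05
tool_pos: [0.5183, -0.0808, 0.1779]
orientation: [0.278, 0.906, -0.082, 0.309]
force: [-0.1, -0.1, -1.4]
opening: 0.0009
gripper_force: 0.0
```

```bash
python3 -c "
from h import *
where();print(ctrl.state()['q'].round(2));row([-.0234,-.095,.141],'slide',45);row([.0332,-.095,.0844],'slide',45)
cv2.imwrite('pics/w2.png',cam('wrist')['image'])"
```

```text
7.05 local [-0.0383 -0.0956  0.1779] F [-0.  -0.1 -1.4] open 0.0009
[-0.05  0.45 -0.2   2.45  2.01  0.58 -1.18]
[-0.0234, -0.095, 0.141] -> [ -9.1  -7.5 -12.5] [0.0111 0.0036 0.038 ]
[0.0332, -0.095, 0.0844] -> [ -9.1  -7.5 -12.5] [0.0021 0.0174 0.1164]
```

View pics/w2.png

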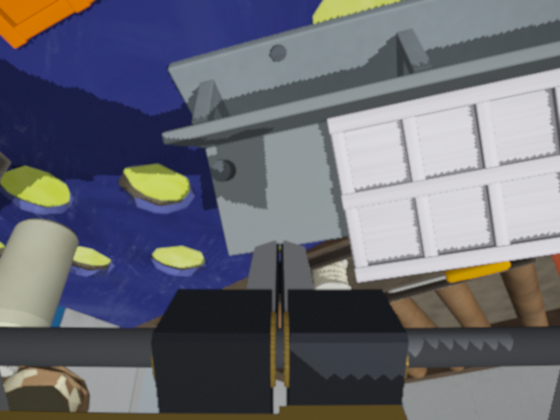

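The view shows the plate's near end (left edge ~330–365, 120–275), the peg at (222,170), and the closed fingers just off the end. Joint 4 is near its limit at 45° of tilt, so I'll use 20° instead.

```bash
python3 -c "
from h import *
row([.002,-.097,.173],'slide',20);row([.033,-.097,.088],'slide',20)"
```

```text
[0.002, -0.097, 0.173] -> [ -6.   17.  -14.2] [-0.0304  0.0076  0.0271]
[0.033, -0.097, 0.088] -> [ -6.   17.  -14.2] [-0.0031  0.0135  0.1132]
```

>>> {"fn": "move_arm", "kwargs": {
  "motion": [
    [-6, 17, -14.2, -0.03, 0.008, 0.027, 0],
    [-6, 17, -14.2, -0.03, 0.008, 0.027, 0],
    [-6, 17, -14.2, -0.03, 0.008, 0.027, 0],
    [-6, 17, -14.2, -0.03, 0.008, 0.027, 0],
    [-6, 17, -14.2, -0.03, 0.008, 0.027, 0],
    [-6, 17, -14.2, -0.03, 0.008, 0.027, 0]
  ]
}}

```text
time_s: 7.7
tool_pos: [0.5494, -0.1029, 0.1705]
orientation: [0.188, 0.962, -0.057, 0.19]
force: [-0.3, 0.3, 0.5]
opening: 0.0005
gripper_force: 0.0
```

```bash
python3 -c "
from h import *
where();print(ctrl.state()['q'].round(2));row([.002,-.097,.173],'slide',20);row([.033,-.097,.088],'slide',20);row([.033,.0,.088],'slide',20)"
```

```text
7.7 local [-0.0018 -0.1068  0.1705] F [-0.3  0.2  0.5] open 0.0005
[ 0.21  0.45 -0.26  2.19  1.11  0.33  0.15]
[0.002, -0.097, 0.173] -> [-3.6  2.7 -3.1] [-0.0039  0.01   -0.0015]
[0.033, -0.097, 0.088] -> [-3.6  2.7 -3.1] [0.0003 0.0155 0.0887]
[0.033, 0.0, 0.088] -> [-3.6  2.7 -3.1] [0.0055 0.1122 0.0826]
```

>>> {"fn": "move_arm", "kwargs": {
  "motion": [
    [-3.6, 2.7, -3.1, -0.003, 0.01, 0, 0],
    [-3.6, 2.7, -3.1, -0.003, 0.01, 0, 0],
    [-3.6, 2.7, -3.1, -0.002, 0.012, 0.03, 0],
    [-3.6, 2.7, -3.1, -0.001, 0.014, 0.06, 0],
    [-3.6, 2.7, -3.1, -0.001, 0.014, 0.06, 0]
  ]
}}

```text
time_s: 8.2
tool_pos: [0.5749, -0.1021, 0.1121]
orientation: [0.158, 0.972, -0.028, 0.169]
force: [-0.1, 0.2, 0.3]
opening: 0.0005
gripper_force: 0.0
```

```bash
python3 -c "
from h import *
where();print(ctrl.state()['q'].round(2));row([.033,-.097,.088],'slide',20)"
```

```text
8.2 local [ 0.0221 -0.0981  0.1121] F [-0.2  0.1  0.3] open 0.0005
[ 0.25  0.59 -0.25  2.14  1.19  0.24  0.17]
[0.033, -0.097, 0.088] -> [-0.1 -0.2 -0.1] [-0.0021  0.0011  0.0263]
```

```bash
python3 -c "
from h import *
row([.034,-.097,.0896],'slide',10)"
```

```text
[0.034, -0.097, 0.0896] -> [-0.1  9.8 -0.1] [-0.0036  0.0011  0.0251]
```

>>> {"fn": "move_arm", "kwargs": {
  "motion": [
    [0, 5, 0, -0.002, 0, 0.004, 0],
    [0, 9.8, 0, -0.003, 0, 0.01, 0],
    [0, 9.8, 0, -0.0035, 0, 0.02, 0],
    [0, 9.8, 0, -0.0035, 0, 0.025, 0],
    [0, 9.8, 0, -0.0035, 0, 0.025, 0]
  ]
}}

```text
time_s: 8.7
tool_pos: [0.5859, -0.1057, 0.0919]
orientation: [0.16, 0.983, -0.015, 0.088]
force: [-0.0, 0.7, 0.0]
opening: 0.0004
gripper_force: 0.0
```

```bash
python3 -c "
from h import *
where();print(ctrl.state()['q'].round(2));row([.034,-.097,.0896],'slide',10);row([.034,-.03,.0896],'slide',10)"
```

```text
8.7 local [ 0.0337 -0.098   0.0919] F [-0.2  0.6  0. ] open 0.0004
[ 0.45  0.7  -0.53  1.95  0.83  0.53  0.58]
[0.034, -0.097, 0.0896] -> [-0.1  0.2 -0.1] [0.0001 0.001  0.0023]
[0.034, -0.03, 0.0896] -> [-0.1  0.2 -0.1] [0.0002 0.068  0.0022]
```

>>> {"fn": "move_arm", "kwargs": {
  "motion": [
    [0, 0, 0, 0, 0.01, 0.001, 0],
    [0, 0, 0, 0, 0.018, 0.001, 0],
    [0, 0, 0, 0, 0.023, 0.001, 0],
    [0, 0, 0, 0, 0.028, 0.001, 0],
    [0, 0, 0, 0, 0.033, 0.001, 0],
    [0, 0, 0, 0, 0.038, 0.001, 0],
    [0, 0, 0, 0, 0.043, 0.001, 0],
    [0, 0, 0, 0, 0.048, 0.001, 0],
    [0, 0, 0, 0, 0.053, 0.001, 0],
    [0, 0, 0, 0, 0.057, 0.001, 0],
    [0, 0, 0, 0, 0.057, 0.001, 0]
  ]
}}

```text
time_s: 9.8
tool_pos: [0.6064, -0.05, 0.0922]
orientation: [0.159, 0.983, -0.013, 0.088]
force: [-0.1, 0.1, 0.2]
opening: 0.0007
gripper_force: 0.0
```

```bash
python3 -c "
from h import *
where();print(ctrl.state()['q'].round(2))"
```

```text
9.8 local [ 0.0356 -0.0386  0.0922] F [-0.2  0.1  0.2] open 0.0007
[ 0.35  0.72 -0.53  1.92  0.82  0.56  0.5 ]
```

>>> {"fn": "move_arm", "kwargs": {
  "motion": [
    [0, 0, 0, 0, 0.002, 0, 0],
    [0, 0, 0, 0, 0.004, 0, 0],
    [0, 0, 0, 0, 0.006, 0, 0],
    [0, 0, 0, 0, 0.006, 0, 0]
  ]
}}

```text
time_s: 10.2
tool_pos: [0.6077, -0.0462, 0.0921]
orientation: [0.16, 0.983, -0.014, 0.088]
force: [0.8, -1.1, -0.3]
opening: 0.0003
gripper_force: 1.1
```

```bash
python3 -c "
from h import *
where()
a=cam('scene')['image'][180:330,215:315];b=cam('top')['image'][115:225,165:265]
cv2.imwrite('pics/p3.png',np.hstack([cv2.resize(x,(390,585),interpolation=2) if i==0 else cv2.resize(x,(400,585),interpolation=2) for i,x in enumerate((a,b))]))"
```

```text
10.2 local [ 0.0357 -0.0346  0.0921] F [ 1.1 -0.8 -0.3] open 0.0003
```

View pics/p3.png

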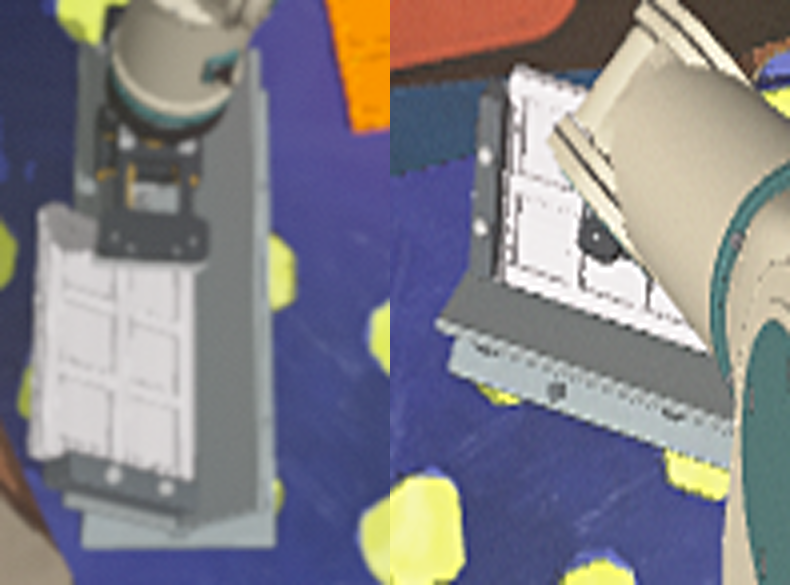

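The plate's end is practically at the stop (left half ~190,470; right half ~510,180). I'll keep nudging until the force rises.

>>> {"fn": "move_arm", "kwargs": {
  "motion": [
    [0, 0, 0, 0, 0.001, 0, 0],
    [0, 0, 0, 0, 0.002, 0, 0],
    [0, 0, 0, 0, 0.003, 0, 0],
    [0, 0, 0, 0, 0.003, 0, 0],
    [0, 0, 0, 0, 0.003, 0, 0]
  ]
}}

```text
time_s: 10.8
tool_pos: [0.6079, -0.0456, 0.092]
orientation: [0.161, 0.983, -0.016, 0.087]
force: [-2.0, -7.2, 2.1]
opening: 0.0008
gripper_force: 3.4
```

```bash
python3 -c "
from h import *
where()"
```

```text
10.8 local [ 0.0357 -0.0339  0.092 ] F [ 0.4 -7.4  2.1] open 0.0008
```

>>> {"fn": "move_arm", "kwargs": {
  "motion": [
    [0, 0, 0, 0, 0.002, 0, 0],
    [0, 0, 0, 0, 0.002, 0, 0],
    [0, 0, 0, 0, 0.002, 0, 0],
    [0, 0, 0, 0, 0, 0, 0],
    [0, 0, 0, 0, -0.004, 0, 0],
    [0, 0, 0, 0, -0.012, 0, 0],
    [0, 0, 0, 0, -0.025, 0, 0],
    [0, 0, 0, 0, -0.035, -0.03, 0],
    [0, 0, 0, 0, -0.045, -0.08, 0],
    [0, 0, 0, 0, -0.1, -0.12, 0],
    [0, 0, 0, 0, -0.15, -0.12, 0],
    [0, 0, 0, 0, -0.2, -0.12, 0],
    [0, 0, 0, 0, -0.2, -0.12, 0],
    [0, 0, 0, 0, -0.2, -0.12, 0],
    [0, 0, 0, 0, -0.2, -0.12, 0]
  ]
}}

```text
time_s: 12.3
tool_pos: [0.5253, -0.2251, 0.2102]
orientation: [0.16, 0.983, -0.013, 0.089]
force: [0.1, 0.4, -0.0]
opening: 0.0005
gripper_force: 0.0
```

```bash
python3 - <<'E'
from h import *
where()
T,S=cam('top'),cam('scene')
a=S['image'][205:330,215:315];b=T['image'][115:225,165:265]
cv2.imwrite('pics/p4.png',np.hstack([cv2.resize(a,(400,500),interpolation=2),cv2.resize(b,(400,500),interpolation=2)]))
# flush model: pocketed-face corners (valley +y, valley -y, top +y, top -y), and back top
w=.0099
for yc in(.064,.060):
    L=np.array([[-w,yc+.085,.03+w],[-w,yc-.085,.03+w],[.082,yc+.085,.132],[.082,yc-.085,.132]])
    print(((proj(S,loc2w(P,L))-[215,205])*4).round().tolist(),((proj(T,loc2w(P,L))-[165,115])*[4,500/110]+[400,0]).round().tolist())
E
```

```text
12.3 local [ 0.0139 -0.2304  0.2102] F [-0.1  0.4 -0. ] open 0.0005
[[201.0, 403.0], [199.0, 162.0], [47.0, 364.0], [55.0, 108.0]] [[500.0, 241.0], [715.0, 302.0], [512.0, 65.0], [739.0, 127.0]]
[[201.0, 397.0], [199.0, 157.0], [47.0, 357.0], [56.0, 103.0]] [[505.0, 242.0], [720.0, 304.0], [518.0, 66.0], [745.0, 129.0]]
```

View pics/p4.png

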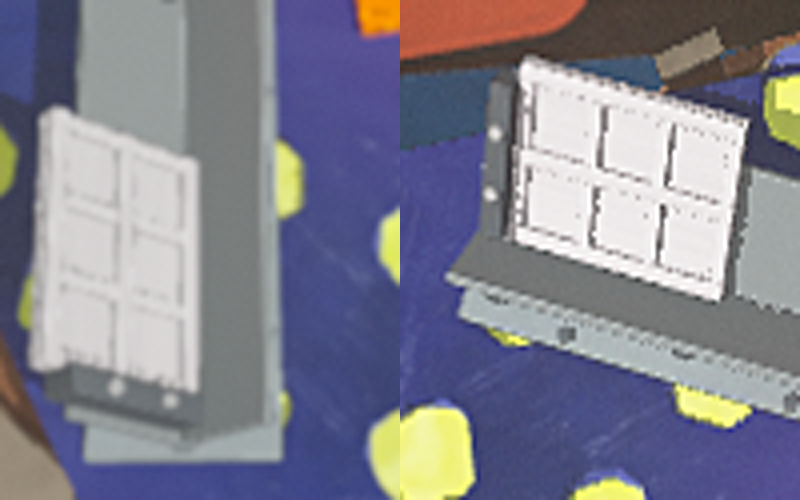

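The picture shows the plate on the far wing with its pockets up, lower edge in the valley and its end against the stop bar (left half ~195,385; right half ~515,150). The force rose at the predicted flush position, so I'm handing the job in.

```bash
python3 -c "
from plant import ctrl
print(ctrl.finish_job())"
```

```text
the job is handed in; nothing more can be done
None
```

The mould plate was pushed over onto the far wing with its pocketed face up and slid along the valley against the end stop; the arm is clear of it, nothing else was touched, and the job was handed in at about 12 s, though I did not look closely for a sub-millimetre gap at the stop.

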